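Find the meter that rattles and hold it out

ROBOT

A 6-joint arm with a two-finger parallel gripper is mounted at the origin on the work surface. World frame = base frame: x ahead of the robot, y to its left, z up, the work surface at z = 0. Lengths are in m, angles in degrees, forces in N, time in s.
With the tool pointing down it reaches from about 0.275 to 0.875 m from the base axis. Payload 12.5 kg.
Tool frame: the origin (TCP) lies at the very end of the fingers, on their centre line; the grasp point (between the pads) lies 19 mm behind it (ctrl.hold_point_z is the distance from the TCP to the grasp point, in m); z points along the fingers, y is the direction in which the jaws open and shut (so a half turn about z gives the same grasp; the last joint's range is limited). The gripper opens to 85 mm and grips with 20 to 120 N. Pads are 22 mm wide; open, the fingers measure 114 mm over their backs; the gripper's body (76 mm by 85 mm) begins 54 mm behind the grasp point. The pads swing forward as they close: fully open they stand 13 mm farther back than shut.
Start: joints at [-70.737, 20.094, 94.641, -0, 65.266, -4.847], TCP at [0.225, -0.502, 0.231] pointing down, gripper open.
Joint ranges: [-157.81, 157.81], [-45, 120.19], [0.68, 151.7], [-89.99, 269.99], [4.06, 180], [-164.3, 164.3]. Speed limits (degrees/s): [127.2, 127.2, 159.86, 180, 180, 180].

INTERFACE

Orientations are given as [roll, pitch, yaw] about the fixed x, y, z axes, in that order (R = Rz(yaw) Ry(pitch) Rx(roll)).
In Python, from station import monitor, imaging, ctrl gives the robot as it stands.
- The arm moves only by the tool arm_command, never from a script. Its argument "targets" is a list of rows, each a list of 7 numbers: the shift along the tool's x, y, z in units of 0.2 m (1.0 is 0.2 m), then the turn, a rotation vector about the tool's x, y, z in units of 90 degrees (1.0 is 90 degrees), then the opening, from 0 (shut) to 1 (fully open). A call has exactly 8 rows; each row is the pose to reach, as a shift and turn from the pose commanded when the call began, along the tool's axes at that moment; what a row does not reach only later rows make up. A row lasts 1/10 s, in which the tool goes at most 50 mm and 8.59 degrees, less where a joint would pass 70% of its speed; a pose out of reach is approached as far as the arm can. A call with a number of a shift or a turn outside -1 to 1 is refused whole. A call with a gripper value outside its range is refused whole. The fingers move at their own pace and stop on an object; the grip force is fixed at half the most. Time passes only in rows, so rows that repeat a pose let the fingers close, or fill a call up. It gives the time, the measured TCP pose, the force and the opening at its end, in the units of the state.
- monitor.get_state(): the state, without advancing time (a new reading comes with each control period).
- imaging.get_image(name): name is "side" or "top" or "wrist"; returns the picture (384x512x3 uint8, red, green, blue); there is no depth.
- imaging.calibration(name): a dict with "fx", "fy", "cx", "cy" (pixels), "R" (3x3) and "t" (3): a world point X has camera coordinates R X + t; the wrist camera has in their place "T_tool_cam" (4x4, takes a point from camera to tool coordinates, whose origin is the TCP and whose axes are the flange's). Camera axes: x right, y down, z forward; pixel columns grow to the right and rows downward; lengths in m; the calibration is good to about 2 mm. The wrist camera is an equidistant fisheye: a pixel r from the principal point sees the ray r / f radians off the axis. A picture is of the moment at which its call begins: read the wrist's pose just before it. calibration takes no time and is no camera call.
- ctrl.hand_in(): hands the job in, once; it reports no verdict.
The state is a dict: "clock": time; "q": joint angles; "dq": joint speeds; "tau": joint torques, N m; "tool_pos": TCP position; "tool_rot": TCP orientation; "wrist_force": force on the tool from outside, world axes, zero at the start; "torque": the same for the moment, N m; "opening": finger opening in m.
Only numpy, scipy, OpenCV 4.12 (cv2) and the standard library are available. Lean on these libraries where they do the work, as an engineer would, in place of code of your own. Each camera call takes 0.05 s, during which the arm holds its last target.

TASK

Turn the bench radio's volume knob fully anticlockwise to its off stop so that a rattle can be made out, then work along the tray from the robot's left to its right: lift each sealed meter a good 10 cm clear, shake it briskly back and forth a few times, and put each sound one back flat in its own recess before taking the next (the one that rattles, too, if others are still to be shaken). Exactly one rattles, from a part loose inside: once all three have been shaken, hold that one out level, wholly beyond the far edge of the tray and a good 16 cm above the bench, with the other two back in their recesses. The program finishes while still holding it there, quite still; leave everything else on the bench where it is.

Things in the scene. Friction and masses are not known exactly. Their poses are not given: they have to be found in the camera images.
- volume (a joint): angle of the radio's volume knob, rad: 0 = fully anticlockwise (seen from above) on its end stop, off; grows clockwise to 4.7. Starts between 0.7 and 1.4. Light friction (0.03 N m), stays where left
- volume_grip (a point): grip point of the volume knob, on its vertical axis, 137 mm above the bench; x lies along the knob's bar and turns with it. Bar 42 mm long, 14 mm wide, 32 mm tall, its top 7 mm above this point, on a round skirt 44 mm across whose top is 114 mm above the bench, over a grey ring 68 mm across. The white line on the bar points to the radio's front at 0
- radio: bench radio, fixed, dark box 90 mm deep (x), 160 mm wide (y), 100 mm high, to the robot's left; origin underside centre, front towards its -x; the knob stands on its top, 30 mm towards its -y from the middle
- tray: carrier tray, fixed, dark grey block 130 mm (own x, away from the robot) by 320 mm (own y, to the robot's left), 22 mm high, with three recesses 110 mm apart in a row along y, floors 6 mm above the bench. Each is 96 x 60 mm, 16 mm deep: 3 mm play round a meter, mouth chamfered 3 mm. Origin underside centre; far edge at own x = +65 mm
- recess_left (a point): centre of the floor of the left recess (the robot's left, +y end); a seated meter's origin lies on it and its axes along the tray's
- recess_middle (a point): the same for the middle recess
- recess_right (a point): the same for the right recess (-y end)
- meter_a: sealed light-grey meter, outwardly the same as the other two; about 0.38 kg, varying by up to 15 % whether or not anything is loose in it; origin: centre of its underside. The letter says nothing of its place in the row. In one of the three a 0.12 kg ring core has come off its mount: on its springy leads it knocks to and fro, up to 15 mm either way along the length, 5 mm across
- meter_b: sealed light-grey meter, outwardly the same as the other two; about 0.38 kg, varying by up to 15 % whether or not anything is loose in it; origin: centre of its underside. The letter says nothing of its place in the row. DIN-rail type lying on its back in a recess: 90 mm long (own x), 54 mm wide (own y), 65 mm high (z); ends 45 mm high, the 46 mm long nose amidships rises to 65 mm. Grip it there across its plain sides
- meter_c: sealed light-grey meter, outwardly the same as the other two; about 0.38 kg, varying by up to 15 % whether or not anything is loose in it; origin: centre of its underside. The letter says nothing of its place in the row. After brisk strokes along the length (about 60 mm) the loose core goes on swinging at 4 Hz for half a second or more, felt at the wrist; in a sound meter nothing does
- screwdriver: loose bystander: screwdriver lying flat, 190 mm long, handle 26 mm thick; origin at mid-length, underside
- multimeter: loose bystander: dark handheld multimeter lying on its back, 155 x 74 x 42 mm; origin underside centre
- wall_meter: loose bystander: large light-grey wall-mounting meter lying on its back, 160 x 110 x 58 mm (not one of the three); origin underside centre
- terminal_cover: loose bystander: small grey open plastic cover, 60 x 36 x 24 mm; origin underside centre
- calculator: loose bystander: flat black calculator, 78 x 145 x 14 mm; origin underside centre
- mug: loose bystander: white mug, 80 mm across, 92 mm tall, handle on its own +y side; origin underside centre
- contactor: loose bystander: grey contactor block, 75 x 52 x 58 mm; origin underside centre

How it is judged (in metres and radians):
On the way, in this order (a step that is already met when the one before it is completed fails the run):
1. the radio's volume knob is turned fully anticlockwise, onto its stop (value of joint volume below 0.06 rad), for 0.1 s.
2. the left meter, alone out of the tray and 7.5 cm or more above the bench, is for a moment still (under 9 cm/s) (distance between each of meter_a, meter_b, meter_c and recess_left above 0.03 m and distance between any of meter_a, meter_b, meter_c and recess_middle below 0.012 m and distance between any of meter_a, meter_b, meter_c and recess_right below 0.012 m and ((height (world z) of meter_a above 0.075 m and (linear speed of meter_a below 0.09 m/s and angular speed of meter_a below 0.9 rad/s)) or (height (world z) of meter_b above 0.075 m and (linear speed of meter_b below 0.09 m/s and angular speed of meter_b below 0.9 rad/s)) or (height (world z) of meter_c above 0.075 m and (linear speed of meter_c below 0.09 m/s and angular speed of meter_c below 0.9 rad/s)))).
3. the left meter, alone out of the tray and 7.5 cm or more above the bench, makes a shaking stroke (over 15 cm/s, or over 1.5 rad/s) (distance between each of meter_a, meter_b, meter_c and recess_left above 0.03 m and distance between any of meter_a, meter_b, meter_c and recess_middle below 0.012 m and distance between any of meter_a, meter_b, meter_c and recess_right below 0.012 m and ((height (world z) of meter_a above 0.075 m and (linear speed of meter_a above 0.15 m/s or angular speed of meter_a above 1.5 rad/s)) or (height (world z) of meter_b above 0.075 m and (linear speed of meter_b above 0.15 m/s or angular speed of meter_b above 1.5 rad/s)) or (height (world z) of meter_c above 0.075 m and (linear speed of meter_c above 0.15 m/s or angular speed of meter_c above 1.5 rad/s)))).
4. the left meter, alone out of the tray and 7.5 cm or more above the bench, stops or reverses at the end of the stroke (all of step 2).
5. the middle meter, alone out of the tray and 7.5 cm or more above the bench, is for a moment still (under 9 cm/s) (distance between each of meter_a, meter_b, meter_c and recess_middle above 0.03 m and distance between any of meter_a, meter_b, meter_c and recess_left below 0.012 m and distance between any of meter_a, meter_b, meter_c and recess_right below 0.012 m and ((height (world z) of meter_a above 0.075 m and (linear speed of meter_a below 0.09 m/s and angular speed of meter_a below 0.9 rad/s)) or (height (world z) of meter_b above 0.075 m and (linear speed of meter_b below 0.09 m/s and angular speed of meter_b below 0.9 rad/s)) or (height (world z) of meter_c above 0.075 m and (linear speed of meter_c below 0.09 m/s and angular speed of meter_c below 0.9 rad/s)))).
6. the middle meter, alone out of the tray and 7.5 cm or more above the bench, makes a shaking stroke (over 15 cm/s, or over 1.5 rad/s) (distance between each of meter_a, meter_b, meter_c and recess_middle above 0.03 m and distance between any of meter_a, meter_b, meter_c and recess_left below 0.012 m and distance between any of meter_a, meter_b, meter_c and recess_right below 0.012 m and ((height (world z) of meter_a above 0.075 m and (linear speed of meter_a above 0.15 m/s or angular speed of meter_a above 1.5 rad/s)) or (height (world z) of meter_b above 0.075 m and (linear speed of meter_b above 0.15 m/s or angular speed of meter_b above 1.5 rad/s)) or (height (world z) of meter_c above 0.075 m and (linear speed of meter_c above 0.15 m/s or angular speed of meter_c above 1.5 rad/s)))).
7. the middle meter, alone out of the tray and 7.5 cm or more above the bench, stops or reverses at the end of the stroke (all of step 5).
8. the right meter, alone out of the tray and 7.5 cm or more above the bench, is for a moment still (under 9 cm/s) (distance between each of meter_a, meter_b, meter_c and recess_right above 0.03 m and distance between any of meter_a, meter_b, meter_c and recess_left below 0.012 m and distance between any of meter_a, meter_b, meter_c and recess_middle below 0.012 m and ((height (world z) of meter_a above 0.075 m and (linear speed of meter_a below 0.09 m/s and angular speed of meter_a below 0.9 rad/s)) or (height (world z) of meter_b above 0.075 m and (linear speed of meter_b below 0.09 m/s and angular speed of meter_b below 0.9 rad/s)) or (height (world z) of meter_c above 0.075 m and (linear speed of meter_c below 0.09 m/s and angular speed of meter_c below 0.9 rad/s)))).
9. the right meter, alone out of the tray and 7.5 cm or more above the bench, makes a shaking stroke (over 15 cm/s, or over 1.5 rad/s) (distance between each of meter_a, meter_b, meter_c and recess_right above 0.03 m and distance between any of meter_a, meter_b, meter_c and recess_left below 0.012 m and distance between any of meter_a, meter_b, meter_c and recess_middle below 0.012 m and ((height (world z) of meter_a above 0.075 m and (linear speed of meter_a above 0.15 m/s or angular speed of meter_a above 1.5 rad/s)) or (height (world z) of meter_b above 0.075 m and (linear speed of meter_b above 0.15 m/s or angular speed of meter_b above 1.5 rad/s)) or (height (world z) of meter_c above 0.075 m and (linear speed of meter_c above 0.15 m/s or angular speed of meter_c above 1.5 rad/s)))).
10. the right meter, alone out of the tray and 7.5 cm or more above the bench, stops or reverses at the end of the stroke (all of step 8).
At the end, for the whole second after the job is handed in: Knob within 0.08 rad of its stop; the two sound meters level and still within 14 mm of where they began; the rattling one held by the fingers alone, still, level within 0.2 rad, underside over 14 cm above the bench, its centre over 105 mm beyond the tray's centre towards the far side (value of joint volume below 0.08 rad and ((distance between meter_a and core below 0.05 m and x of meter_a in the frame of tray above 0.105 m and height (world z) of meter_a above 0.14 m and angle between meter_a's own z axis and vertical below 0.2 rad and linear speed of meter_a below 0.04 m/s and contact force between the fingers and meter_a above 1 N and contact force between meter_a and tray below 0.1 N and contact force between meter_a and radio below 0.1 N and contact force between meter_a and wall_meter below 0.1 N and contact force between meter_a and mug below 0.1 N and distance of each of meter_b, meter_c from where it was at the start of the episode below 0.014 m and angle between each of meter_b, meter_c's own z axis and vertical below 0.1 rad and linear speed of each of meter_b, meter_c below 0.03 m/s) or (distance between meter_b and core below 0.05 m and x of meter_b in the frame of tray above 0.105 m and height (world z) of meter_b above 0.14 m and angle between meter_b's own z axis and vertical below 0.2 rad and linear speed of meter_b below 0.04 m/s and contact force between the fingers and meter_b above 1 N and contact force between meter_b and tray below 0.1 N and contact force between meter_b and radio below 0.1 N and contact force between meter_b and wall_meter below 0.1 N and contact force between meter_b and mug below 0.1 N and distance of each of meter_a, meter_c from where it was at the start of the episode below 0.014 m and angle between each of meter_a, meter_c's own z axis and vertical below 0.1 rad and linear speed of each of meter_a, meter_c below 0.03 m/s) or (distance between meter_c and core below 0.05 m and x of meter_c in the frame of tray above 0.105 m and height (world z) of meter_c above 0.14 m and angle between meter_c's own z axis and vertical below 0.2 rad and linear speed of meter_c below 0.04 m/s and contact force between the fingers and meter_c above 1 N and contact force between meter_c and tray below 0.1 N and contact force between meter_c and radio below 0.1 N and contact force between meter_c and wall_meter below 0.1 N and contact force between meter_c and mug below 0.1 N and distance of each of meter_a, meter_b from where it was at the start of the episode below 0.014 m and angle between each of meter_a, meter_b's own z axis and vertical below 0.1 rad and linear speed of each of meter_a, meter_b below 0.03 m/s))); the arm keeps its last pose, push and grip.
It fails at once if a bystander is shifted more than 3 cm (distance of any of screwdriver, multimeter, wall_meter, terminal_cover, calculator, mug, contactor from where it was at the start of the episode above 0.03 m).
It also fails if it takes over 72 s, if anything falls off the work surface, if the arm or the gripper's body presses on something with over 40 N, if the wrist force passes 120 N, or if a joint passes its speed limit or range.

## Working session

There is one attempt and no reset: what is moved stays moved. The work goes in short steps, Python scripts to look and compute and a tool call to move; the robot and the scene stay as the last step left them, time stands still between calls to the robot, and variables do not carry over. Pictures are saved under pics/ and viewed, and the job is handed in when it is done.

Besides the shell and the picture viewer there is one more tool, called by a JSON object that holds its "fn" and its "kwargs". arm_command: Moves the arm, as the interface text tells. Shifts and turns lie within -1 to 1; 1 stands for 0.2 m of shift or 90 degrees of turn. Its arguments: {"type":"object","properties":{"targets":{"type":"array"}},"required":["targets"]}

```bash
ls; mkdir -p pics; python3 - <<'E'
from station import monitor, imaging, ctrl
import cv2
print(monitor.get_state())
for n in ["side","top","wrist"]:
    im=imaging.get_image(n); cv2.imwrite(f"pics/{n}0.png",im[:,:,::-1]); print(n,imaging.calibration(n))
print(ctrl.hold_point_z)
E
```

```text
pics
{'clock': 0.0, 'q': array([-7.07385075e+01,  2.01261697e+01,  9.46791520e+01,  1.36289218e-03,
        6.52646899e+01, -4.84734570e+00]), 'dq': array([-0.03946562, -0.0563292 ,  0.05596525,  0.02232277,  0.06758211,
       -0.01457308]), 'tau': array([ 2.91921169e-03, -5.06108022e+01, -2.91409189e+01,  6.02007958e-05,
        4.58381881e-03,  7.01153525e-06]), 'tool_pos': array([ 0.22457229, -0.50168441,  0.2307263 ]), 'tool_rot': array([-1.79930343e+02, -7.14879720e-03,  2.41082628e+01]), 'wrist_force': array([-0.16792504,  0.46550568,  1.111398  ]), 'torque': array([-0.01131157,  0.06707112, -0.00911739]), 'opening': 0.08516385496245371}
side {'fx': 495.2569963887607, 'fy': 495.2569963887607, 'cx': 254.1497999109416, 'cy': 189.90077624067226, 'R': array([[-0.96518538, -0.26110871,  0.01547316],
       [-0.18911428,  0.65574528, -0.73091307],
       [ 0.18070131, -0.7083928 , -0.68229515]]), 't': array([0.5074216 , 0.22275884, 1.22869982])}
top {'fx': 414.63691543969304, 'fy': 414.63691543969304, 'cx': 249.65860492256505, 'cy': 189.5190576201748, 'R': array([[ 0.01800697, -0.99979127, -0.00965243],
       [-0.99411927, -0.0168721 , -0.10696828],
       [ 0.1067831 ,  0.01152184, -0.99421558]]), 't': array([-0.07548693,  0.55535922,  1.12350716])}
wrist {'fx': 297.3186396354542, 'fy': 297.3186396354542, 'cx': 252.2301910799679, 'cy': 197.03105077103112, 'T_tool_cam': array([[ 2.74743865e-04, -9.55013533e-01, -2.96562095e-01,
         7.55254516e-02],
       [ 9.99999355e-01,  5.89185046e-04, -9.70913037e-04,
         9.39429309e-05],
       [ 1.10196504e-03, -2.96561637e-01,  9.55013079e-01,
        -1.42228837e-01],
       [ 0.00000000e+00,  0.00000000e+00,  0.00000000e+00,
         1.00000000e+00]])}
0.0187
```

View pics/top0.png

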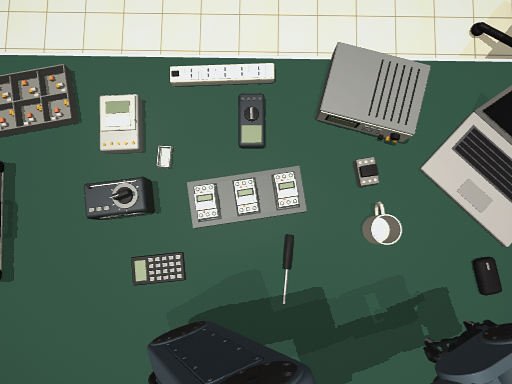

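View pics/side0.png

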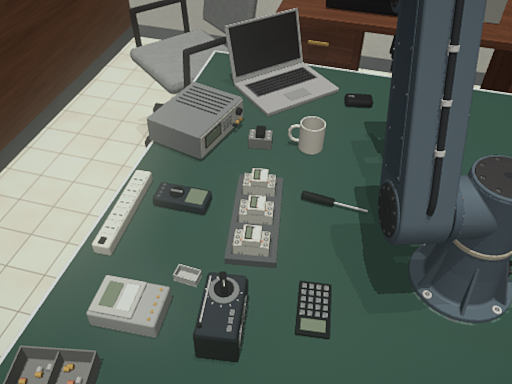

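The top view shows the knob near (124,195) on the radio, and the tray centred near (247,196) with its meters at (205,200), (246,195) and (287,188). I'll zoom in for accuracy.

```bash
python3 - <<'E'
import cv2
im=cv2.imread("pics/top0.png")
a=im[160:232,180:312]; cv2.imwrite("pics/tray_z.png",cv2.resize(a,None,fx=6,fy=6,interpolation=cv2.INTER_CUBIC))
a=im[170:225,78:160]; cv2.imwrite("pics/radio_z.png",cv2.resize(a,None,fx=9,fy=9,interpolation=cv2.INTER_CUBIC))
E
```

```text
(no output)
```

View pics/tray_z.png

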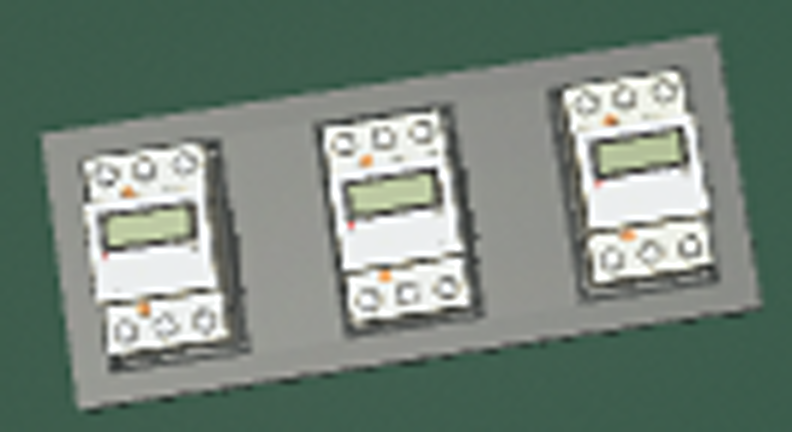

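View pics/radio_z.png

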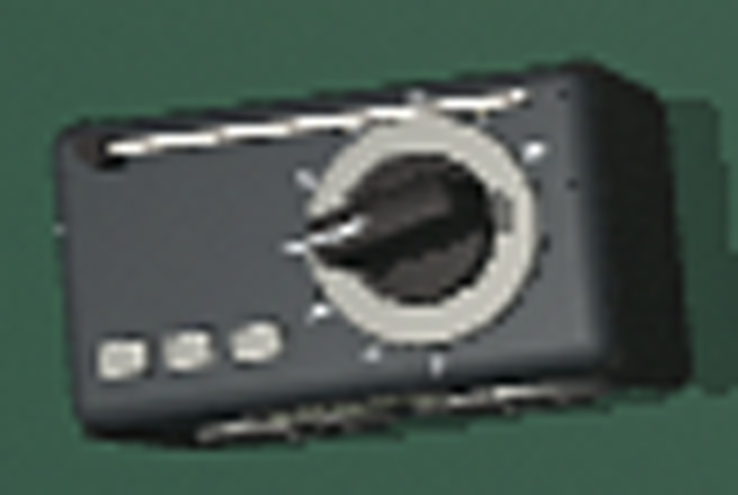

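View pics/wrist0.png

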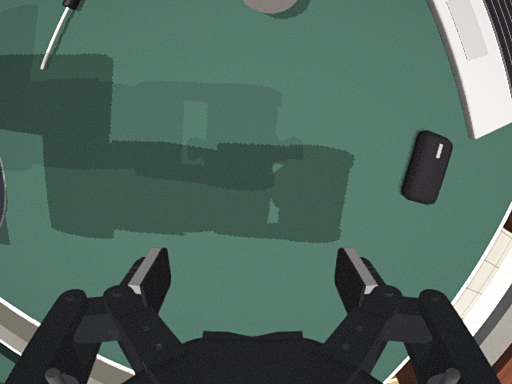

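```bash
cat > h.py <<'E'
import numpy as np, cv2
from station import monitor, imaging, ctrl
from scipy.spatial.transform import Rotation as Ro
def ray(name,uv,z,st=None):
    c=imaging.calibration(name); u,v=uv
    if name=="wrist":
        T=np.array(c["T_tool_cam"]); dx=(u-c["cx"])/c["fx"]; dy=(v-c["cy"])/c["fy"]; th=np.hypot(dx,dy)
        d=np.array([dx/th*np.sin(th),dy/th*np.sin(th),np.cos(th)])
        R=Ro.from_euler("xyz",st["tool_rot"],degrees=True).as_matrix()
        o=R@T[:3,3]+st["tool_pos"]; d=R@T[:3,:3]@d
    else:
        R=np.array(c["R"]); d=R.T@np.array([(u-c["cx"])/c["fx"],(v-c["cy"])/c["fy"],1]); o=-R.T@np.array(c["t"])
    return o+d*(z-o[2])/d[2]
def proj(name,X,st=None):
    c=imaging.calibration(name); X=np.asarray(X,float)
    if name=="wrist":
        T=np.array(c["T_tool_cam"]); R=Ro.from_euler("xyz",st["tool_rot"],degrees=True).as_matrix()
        p=T[:3,:3].T@(R.T@(X-st["tool_pos"])-T[:3,3]); r=np.hypot(p[0],p[1]); th=np.arctan2(r,p[2])
        return np.array([c["cx"]+c["fx"]*th*p[0]/r,c["cy"]+c["fy"]*th*p[1]/r])
    p=np.array(c["R"])@X+c["t"]; return np.array([c["cx"]+c["fx"]*p[0]/p[2],c["cy"]+c["fy"]*p[1]/p[2]])
def delta(pos,yaw,st=None):
    "move in tool units for a tool-down target, from measured pose"
    st=st or monitor.get_state()
    R=Ro.from_euler("xyz",st["tool_rot"],degrees=True); Rt=Ro.from_euler("xyz",[180,0,yaw],degrees=True)
    d=R.inv().apply(np.array(pos)-st["tool_pos"])/0.2; r=(R.inv()*Rt).as_rotvec(degrees=True)/90
    print("delta",d.round(4),r.round(4))
E
python3 - <<'E'
from h import *
C=[ray("top",p,0.022) for p in [(187.,182),(299.5,166),(307,210.8),(193.3,228)]]
for c in C: print(c.round(4))
m=np.mean(C,0); print("centre",m, "y edges", [np.degrees(np.arctan2(-(a-b)[0],(a-b)[1])) for a,b in [(C[0],C[1]),(C[3],C[2])]], [np.linalg.norm(a-b) for a,b in [(C[0],C[1]),(C[3],C[2]),(C[0],C[3]),(C[1],C[2])]])
print("knob", ray("top",(124.9,195.3),0.101), ray("top",(418/9+78,228/9+170),0.114))
print("radio top TR, TL", [ray("top",(a/9+78,b/9+170),0.1) for a,b in [(60,130),(590,65),(605,380),(80,430)]])
E
```

```text
[0.5756 0.1106 0.022 ]
[ 0.6263 -0.2046  0.022 ]
[ 0.5006 -0.2261  0.022 ]
[0.4474 0.0887 0.022 ]
centre [ 0.53747856 -0.05784092  0.022     ] y edges [np.float64(9.12624671173227), np.float64(9.597849626837304)] [np.float64(0.3193305396666981), np.float64(0.31932714627281256), np.float64(0.13012324985607374), np.float64(0.12749487817414615)]
knob [0.52820296 0.25880596 0.101     ] [0.52695072 0.25589301 0.114     ]
radio top TR, TL [array([0.55505533, 0.36638703, 0.1       ]), array([0.57674028, 0.21242055, 0.1       ]), array([0.48503682, 0.20390252, 0.1       ]), array([0.46794092, 0.3552853 , 0.1       ])]
```

{"fn": "arm_command", "kwargs": {"targets": [[0.98, -0.95, -0.1, 0, 0, -0.48, 1], [0.98, -0.95, -0.1, 0, 0, -0.48, 1], [0.98, -0.95, -0.1, 0, 0, -0.48, 1], [0.98, -0.95, -0.1, 0, 0, -0.48, 1], [0.98, -0.95, -0.1, 0, 0, -0.48, 1], [0.98, -0.95, -0.1, 0, 0, -0.48, 1], [0.98, -0.95, -0.1, 0, 0, -0.48, 1], [0.98, -0.95, -0.1, 0, 0, -0.48, 1]]}}

```text
clock: 0.95
tool_pos: [0.3261, -0.2485, 0.2513]
tool_rot: [180.0, 0.0, 67.4]
wrist_force: [0.0, -0.5, 0.2]
opening: 0.0853
```

```bash
python3 -c "
from h import *
delta([0.527,0.257,0.25],110)"
```

```text
delta [ 2.7193 -0.0455  0.006 ] [ 1.000e-04  2.000e-04 -4.737e-01]
```

{"fn": "arm_command", "kwargs": {"targets": [[1, -0.02, 0, 0, 0, 0, 1], [1, -0.02, 0, 0, 0, 0, 1], [1, -0.02, 0, 0, 0, 0, 1], [1, -0.02, 0, 0, 0, 0, 1], [1, -0.02, 0, 0, 0, 0, 1], [1, -0.02, 0, 0, 0, 0, 1], [1, -0.02, 0, 0, 0, 0, 1], [1, -0.02, 0, 0, 0, 0, 1]]}}

```text
clock: 1.75
tool_pos: [0.3992, -0.064, 0.2512]
tool_rot: [-180.0, 0.0, 67.1]
wrist_force: [-0.2, -0.5, -1.0]
opening: 0.0856
```

{"fn": "arm_command", "kwargs": {"targets": [[1, -0.02, 0, 0, 0, 0, 1], [1, -0.02, 0, 0, 0, 0, 1], [1, -0.02, 0, 0, 0, 0, 1], [1, -0.02, 0, 0, 0, 0, 1], [1, -0.02, 0, 0, 0, 0, 1], [1, -0.02, 0, 0, 0, 0, 1], [1, -0.02, 0, 0, 0, 0, 1], [1, -0.02, 0, 0, 0, 0, 1]]}}

```text
clock: 2.55
tool_pos: [0.4728, 0.1221, 0.2514]
tool_rot: [180.0, 0.0, 67.2]
wrist_force: [-0.0, 0.1, 0.4]
opening: 0.0853
```

{"fn": "arm_command", "kwargs": {"targets": [[0.72, -0.02, 0, 0, 0, -0.47, 1], [0.72, -0.02, 0, 0, 0, -0.47, 1], [0.72, -0.02, 0, 0, 0, -0.47, 1], [0.72, -0.02, 0, 0, 0, -0.47, 1], [0.72, -0.02, 0, 0, 0, -0.47, 1], [0.72, -0.02, 0, 0, 0, -0.47, 1], [0.72, -0.02, 0, 0, 0, -0.47, 1], [0.72, -0.02, 0, 0, 0, -0.47, 1]]}}

```text
clock: 3.35
tool_pos: [0.5249, 0.2573, 0.2515]
tool_rot: [180.0, -0.0, 109.4]
wrist_force: [0.5, 0.4, -0.1]
opening: 0.0855
```

```bash
python3 -c "
from h import *
st=monitor.get_state(); print(st)
im=imaging.get_image('wrist')
cv2.imwrite('pics/w1.png',im[:,:,::-1]); print(proj('wrist',[.527,.257,.137],st))
im=im[60:360,100:400];cv2.imwrite('pics/w1z.png',cv2.resize(im[:,:,::-1],(600,600)))
"
```

```text
{'clock': 3.35, 'q': array([2.15524384e+01, 2.25906171e+01, 8.80186104e+01, 1.52210644e-05,
       6.93759298e+01, 2.18634450e+00]), 'dq': array([ 0.25678027,  0.05596076, -0.05384431,  0.0254263 , -0.03060348,
       -0.74450003]), 'tau': array([-1.35070021e-02, -5.41824067e+01, -3.02752447e+01, -6.06151298e-04,
       -4.63934357e-04,  1.81195443e-02]), 'tool_pos': array([0.52489347, 0.25731185, 0.25151342]), 'tool_rot': array([ 1.79985169e+02, -5.80478325e-04,  1.09366089e+02]), 'wrist_force': array([ 0.5183321 ,  0.41448217, -0.12415948]), 'torque': array([ 0.03909974,  0.03813598, -0.05422964]), 'opening': 0.0854950839099413}
[254.51063383 194.07537253]
```

View pics/w1.png

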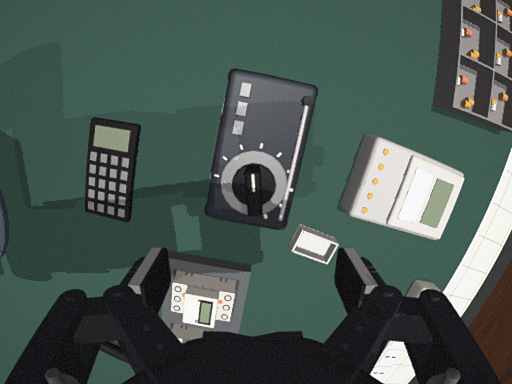

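```bash
python3 -c "
import cv2
im=cv2.imread('pics/w1.png')[60:240,190:330]
cv2.imwrite('pics/w1y.png',cv2.resize(im[70:170],None,fx=5,fy=5,interpolation=cv2.INTER_CUBIC))
"
```

```text
(no output)
```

View pics/w1y.png

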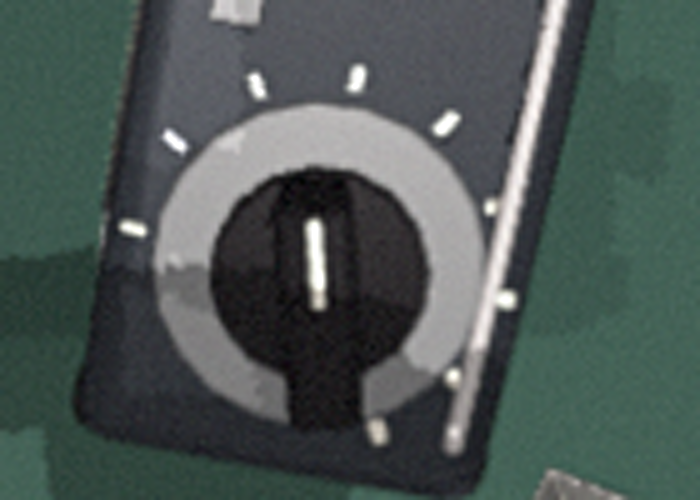

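```bash
python3 - <<'E'
from h import *
st={'tool_pos':np.array([0.52489347, 0.25731185, 0.25151342]),'tool_rot':np.array([180,0,109.366])}
f=lambda a,b,z: ray('wrist',(190+a/5,130+b/5),z,st)
print("ring",f(320,267,.1005), "skirt",f(319,270,.114))
a,b=f(312,220,.144),f(319,308,.144);d=a-b; print(a,b,np.degrees(np.arctan2(d[1],d[0])))
a,b=f(277,180,.144),f(290,425,.144);d=a-b; print(a,b,np.degrees(np.arctan2(d[1],d[0])))
a,b=f(348,180,.144),f(360,425,.144);d=a-b; print(a,b,np.degrees(np.arctan2(d[1],d[0])))
a,b=f(570,0,.1),f(455,440,.1);d=a-b; print('ant',a,b,np.degrees(np.arctan2(d[1],d[0])))
delta([.527,.257,.137],114,st)
E
```

```text
ring [0.52655305 0.25734497 0.1005    ] skirt [0.52534006 0.25998812 0.114     ]
[0.51850324 0.27532636 0.144     ] [0.52489205 0.26086134 0.144     ] 113.82975489844442
[0.51052632 0.27996726 0.144     ] [0.52726552 0.23854518 0.144     ] 112.00426910637387
[0.5219761  0.28399787 0.144     ] [0.53911456 0.24271179 0.144     ] 112.54405353221263
ant [0.55506734 0.32557801 0.1       ] [0.56628368 0.23105322 0.1       ] 96.76709091671995
delta [-0.005   0.0094  0.5726] [-0.      0.     -0.0515]
```

```bash
python3 -c "
from h import *
delta([.5258,.2587,.118],113)"
```

```text
delta [0.0042 0.0063 0.6675] [ 0.0002 -0.     -0.0398]
```

{"fn": "arm_command", "kwargs": {"targets": [[0.004, 0.006, 0.15, 0, 0, -0.04, 1], [0.004, 0.006, 0.3, 0, 0, -0.04, 1], [0.004, 0.006, 0.45, 0, 0, -0.04, 1], [0.004, 0.006, 0.58, 0, 0, -0.04, 1], [0.004, 0.006, 0.665, 0, 0, -0.04, 1], [0.004, 0.006, 0.665, 0, 0, -0.04, 1], [0.004, 0.006, 0.665, 0, 0, -0.04, 0.6], [0.004, 0.006, 0.665, 0, 0, -0.04, 0]]}}

```text
clock: 4.2
tool_pos: [0.5263, 0.2593, 0.1196]
tool_rot: [179.9, 0.0, 113.2]
wrist_force: [0.1, -0.7, -0.2]
opening: 0.0592
```

{"fn": "arm_command", "kwargs": {"targets": [[0, 0, 0, 0, 0, 0, 0], [0, 0, 0, 0, 0, 0, 0], [0, 0, 0, 0, 0, 0, 0], [0, 0, 0, 0, 0, 0, 0], [0, 0, 0, 0, 0, 0, 0], [0, 0, 0, 0, 0, -0.07, 0], [0, 0, 0, 0, 0, -0.15, 0], [0, 0, 0, 0, 0, -0.23, 0]]}}

```text
clock: 5.0
tool_pos: [0.5252, 0.259, 0.1189]
tool_rot: [-179.9, -0.0, 134.2]
wrist_force: [-5.3, -2.5, 7.8]
opening: 0.0129
```

{"fn": "arm_command", "kwargs": {"targets": [[0, 0, 0, 0, 0, -0.08, 0], [0, 0, 0, 0, 0, -0.16, 0], [0, 0, 0, 0, 0, -0.24, 0], [0, 0, 0, 0, 0, -0.32, 0], [0, 0, 0, 0, 0, -0.4, 0], [0, 0, 0, 0, 0, -0.48, 0], [0, 0, 0, 0, 0, -0.55, 0], [0, 0, 0, 0, 0, -0.58, 0]]}}

```text
clock: 5.8
tool_pos: [0.5249, 0.2581, 0.1189]
tool_rot: [-179.9, -0.1, -173.6]
wrist_force: [-5.8, -8.3, 10.4]
opening: 0.0127
```

```bash
python3 -c "
from h import *
s=monitor.get_state(); print(s['tool_rot'],s['torque'],s['wrist_force'],s['opening'])"
```

```text
[-1.79895190e+02 -1.25543028e-01 -1.73649576e+02] [-1.45843286  1.11994675 -0.1039338 ] [-5.81272339 -8.31678035 10.35372338] 0.01265431018750689
```

{"fn": "arm_command", "kwargs": {"targets": [[0, 0, 0, 0, 0, -0.02, 0], [0, 0, 0, 0, 0, -0.03, 0], [0, 0, 0, 0, 0, -0.03, 0], [0, 0, 0, 0, 0, -0.03, 0], [0, 0, 0, 0, 0, -0.03, 0], [0, 0, 0, 0, 0, -0.03, 0], [0, 0, 0, 0, 0, -0.03, 0], [0, 0, 0, 0, 0, -0.03, 0]]}}

```text
clock: 6.6
tool_pos: [0.5249, 0.2581, 0.1189]
tool_rot: [-179.9, -0.1, -171.2]
wrist_force: [-7.5, -8.1, 10.1]
opening: 0.0126
```

```bash
python3 -c "
from h import *
s=monitor.get_state(); print(s['tool_rot'],s['torque'],s['wrist_force'],s['opening'],s['tau'][5])"
```

```text
[-1.79908960e+02 -1.33436089e-01 -1.71220889e+02] [-1.40471684  1.11315912 -0.36268757] [-7.52300244 -8.07355629 10.14768131] 0.012627034348770987 -0.3365595359355211
```

{"fn": "arm_command", "kwargs": {"targets": [[0, 0, 0, 0, 0, -0.02, 0], [0, 0, 0, 0, 0, -0.04, 0], [0, 0, 0, 0, 0, -0.04, 0], [0, 0, 0, 0, 0, -0.04, 0], [0, 0, 0, 0, 0, -0.04, 0], [0, 0, 0, 0, 0, -0.04, 0], [0, 0, 0, 0, 0, -0.04, 0], [0, 0, 0, 0, 0, -0.04, 0]]}}

```text
clock: 7.4
tool_pos: [0.5249, 0.2581, 0.1189]
tool_rot: [-180.0, -0.1, -167.8]
wrist_force: [-7.2, -8.6, 12.1]
opening: 0.0127
```

```bash
python3 -c "
from h import *
s=monitor.get_state(); print(s['tool_rot'],s['torque'],s['wrist_force'],s['opening'],s['tau'][5])"
```

```text
[-1.79972018e+02 -1.49457786e-01 -1.67810756e+02] [-1.49732161  1.15918909 -2.00449532] [-7.16576239 -8.5521554  12.08067482] 0.012731505016307544 -1.9479802250862122
```

{"fn": "arm_command", "kwargs": {"targets": [[0, 0, 0, 0, 0, 0.03, 0], [0, 0, 0, 0, 0, 0.03, 0.3], [0, 0, 0, 0, 0, 0.03, 1], [0, 0, 0, 0, 0, 0.03, 1], [0, 0, 0, 0, 0, 0.03, 1], [0, 0, -0.1, 0, 0, 0.03, 1], [0, 0, -0.35, 0, 0, 0.03, 1], [0, 0, -0.6, 0, 0, 0.03, 1]]}}

```text
clock: 8.2
tool_pos: [0.5251, 0.259, 0.2392]
tool_rot: [-180.0, -0.1, -170.3]
wrist_force: [0.6, 0.2, 0.6]
opening: 0.0857
```

```bash
python3 -c "
from h import *
st=monitor.get_state(); print(st['tool_pos'],st['tool_rot'])
im=imaging.get_image('wrist')[:,:,::-1]
cv2.imwrite('pics/w2.png',im)
cv2.imwrite('pics/w2z.png',cv2.resize(im[120:240,180:330],None,fx=5,fy=5,interpolation=cv2.INTER_CUBIC))
ri=np.array([.5256,.2585,.1]);print([proj('wrist',p,st) for p in ri+np.array([[0,0,0.044],[-.04,-.0055,0.]])])
"
```

```text
[0.52512033 0.25903618 0.23918847] [-1.79977370e+02 -1.08457439e-01 -1.70268438e+02]
[array([251.38804403, 200.25014507]), array([252.88480942, 145.66076978])]
```

View pics/w2z.png

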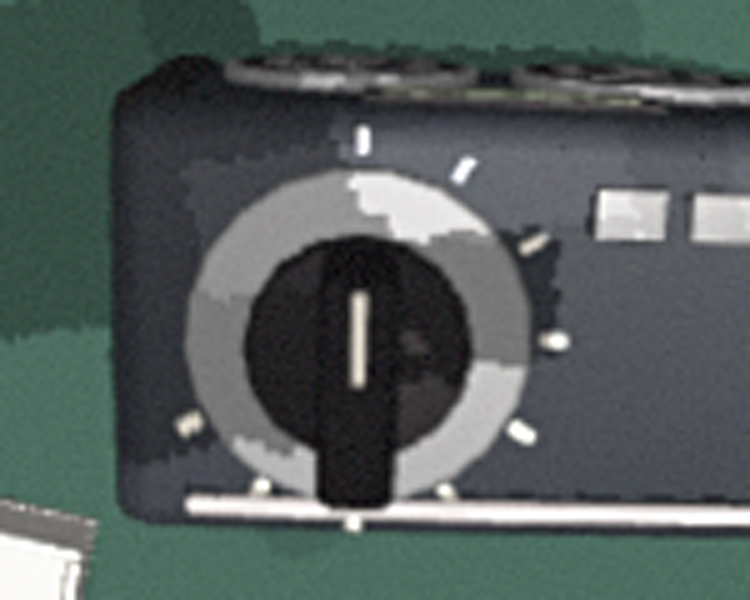

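The knob's white line points straight at the front mark and the stop torque was felt, so the volume is off. Next is the left meter.

```bash
python3 -c "
from h import *
delta([.5195,.0505,.19],189.4)"
```

```text
delta [ 0.2229 -1.0274  0.288 ] [0.0015 0.0068 0.0038]
```

{"fn": "arm_command", "kwargs": {"targets": [[0.05, -0.25, -0.05, 0, 0, 0, 1], [0.1, -0.5, -0.05, 0, 0, 0, 1], [0.18, -0.75, 0.0, 0, 0, 0, 1], [0.22, -1, 0.1, 0, 0, 0, 1], [0.22, -1, 0.25, 0, 0, 0, 1], [0.22, -1, 0.25, 0, 0, 0, 1], [0.22, -1, 0.25, 0, 0, 0, 1], [0.22, -1, 0.25, 0, 0, 0, 1]]}}

```text
clock: 9.05
tool_pos: [0.5167, 0.0557, 0.1897]
tool_rot: [-180.0, 0.1, -170.2]
wrist_force: [0.6, 0.8, -0.1]
opening: 0.0854
```

```bash
python3 -c "
from h import *
st=monitor.get_state(); print(st['tool_pos'],st['tool_rot'])
im=imaging.get_image('wrist')[:,:,::-1]
cv2.imwrite('pics/w3.png',im)
"
```

```text
[0.51674164 0.05566504 0.18966946] [-1.79990265e+02  1.09658345e-01 -1.70214187e+02]
```

View pics/w3.png

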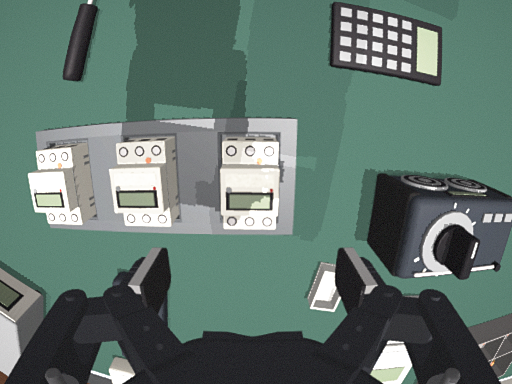

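```bash
python3 - <<'E'
from h import *
im=cv2.imread("pics/w3.png"); a=im[105:250,20:310]
cv2.imwrite("pics/w3z.png",cv2.resize(a,None,fx=2.7,fy=2.7,interpolation=cv2.INTER_CUBIC))
st={'tool_pos':np.array([0.51674164,0.05566504,0.18966946]),'tool_rot':np.array([-179.99,0.11,-170.214])}
# predicted overlay
c=np.array([.5375,-.058,0]);Rz=Ro.from_euler('z',9.4,degrees=True)
im=im.copy()
for x,y in [(65,160),(65,-160),(-65,160),(-65,-160)]: print((x,y),proj('wrist',c+Rz.apply([x/1e3,y/1e3,.022]),st))
for y in (110,0,-110):
  for dx in(-45,45):
    for dy in(-27,27): print(y,dx,dy,proj('wrist',c+Rz.apply([dx/1e3,(y+dy)/1e3,.051]),st).round(1))
E
```

```text
(65, 160) [290.31760822 235.82452196]
(65, -160) [ 48.98588059 228.35945551]
(-65, 160) [295.31499022 120.4796814 ]
(-65, -160) [ 34.04301401 132.37766375]
110 -45 -27 [218.1 142. ]
110 -45 27 [275.1 142.2]
110 45 -27 [220.3 229.6]
110 45 27 [272.6 230. ]
0 -45 -27 [112.6 145.1]
0 -45 27 [161.6 143. ]
0 45 -27 [122. 227.]
0 45 27 [167.9 228.6]
-110 -45 -27 [ 34.2 150.6]
-110 -45 27 [ 69.2 147.8]
-110 45 -27 [ 46.3 223.3]
-110 45 27 [ 80.4 225.2]
```

View pics/w3z.png

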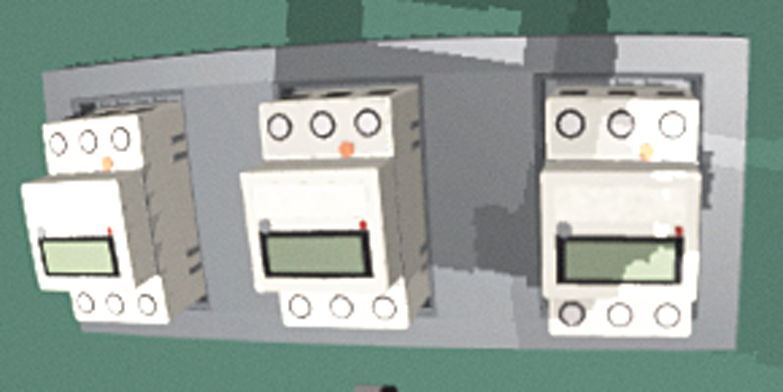

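```bash
python3 -c "
from h import *
delta([.5183,.0535,.033],189.4)"
```

```text
delta [-0.0041 -0.0121  0.7834] [-0.0001  0.0014  0.0044]
```

{"fn": "arm_command", "kwargs": {"targets": [[-0.004, -0.012, 0.2, 0, 0, 0.004, 1], [-0.004, -0.012, 0.4, 0, 0, 0.004, 1], [-0.004, -0.012, 0.6, 0, 0, 0.004, 1], [-0.004, -0.012, 0.74, 0, 0, 0.004, 1], [-0.004, -0.012, 0.795, 0, 0, 0.004, 1], [-0.004, -0.012, 0.795, 0, 0, 0.004, 1], [-0.004, -0.012, 0.795, 0, 0, 0.004, 0.7], [-0.004, -0.012, 0.795, 0, 0, 0.004, 0.5]]}}

```text
clock: 9.9
tool_pos: [0.5183, 0.0526, 0.031]
tool_rot: [-180.0, 0.2, -170.6]
wrist_force: [0.3, 0.2, 0.7]
opening: 0.0589
```

{"fn": "arm_command", "kwargs": {"targets": [[0, 0, 0, 0, 0, 0, 0], [0, 0, 0, 0, 0, 0, 0], [0, 0, 0, 0, 0, 0, 0], [0, 0, 0, 0, 0, 0, 0], [0, 0, 0, 0, 0, 0, 0], [0, 0, 0, 0, 0, 0, 0], [0, 0, 0, 0, 0, 0, 0], [0, 0, 0, 0, 0, 0, 0]]}}

```text
clock: 10.7
tool_pos: [0.5183, 0.0525, 0.031]
tool_rot: [-180.0, 0.2, -170.6]
wrist_force: [-1.3, 1.3, 7.7]
opening: 0.0537
```

{"fn": "arm_command", "kwargs": {"targets": [[0, 0, -0.05, 0, 0, 0, 0], [0, 0, -0.15, 0, 0, 0, 0], [0, 0, -0.3, 0, 0, 0, 0], [0, 0, -0.45, 0, 0, 0, 0], [0, 0, -0.6, 0, 0, 0, 0], [0, 0, -0.65, 0, 0, 0, 0], [0, 0, -0.65, 0, 0, 0, 0], [0, 0, -0.65, 0, 0, 0, 0]]}}

```text
clock: 11.5
tool_pos: [0.5165, 0.0524, 0.1583]
tool_rot: [180.0, -0.1, -170.6]
wrist_force: [-0.3, 0.3, -4.7]
opening: 0.0535
```

```bash
cat > samp.py <<'E'
from h import *
import sys
N=int(sys.argv[1]) if len(sys.argv)>1 else 14
F=[];T=[]
for i in range(N):
    s=monitor.get_state(); F.append(np.r_[s['wrist_force'],s['torque']]); T.append(s['clock'])
    R=Ro.from_euler("xyz",s["tool_rot"],degrees=True); F[-1][:3]=R.inv().apply(F[-1][:3]); F[-1][3:]=R.inv().apply(F[-1][3:])
    im=imaging.get_image("side")
F=np.array(F);T=np.array(T);t=T-T[0]
for n,c in zip(["Fx","Fy","Fz","Tx","Ty","Tz"],F.T): print(n,c.round(2), "sd(2nd on) %.3f"%c[1:].std())
print("dt",T[1]-T[0],"clock",s['clock'],s['tool_pos'],s['opening'])
cv2.imwrite("pics/s%d.png"%(T[-1]*100),im[:,:,::-1])
E
python3 samp.py 5
```

```text
Fx [ 0.21  0.36  0.44 -0.33 -0.08] sd(2nd on) 0.317
Fy [ 0.31  0.31  0.09 -0.54  0.14] sd(2nd on) 0.323
Fz [4.69 3.12 3.34 2.95 3.09] sd(2nd on) 0.140
Tx [ 0.05  0.01  0.02 -0.01  0.01] sd(2nd on) 0.013
Ty [ 0.01  0.03 -0.02 -0.02  0.01] sd(2nd on) 0.021
Tz [ 0.02 -0.04  0.02  0.02  0.  ] sd(2nd on) 0.023
dt 0.05000000000000071 clock 11.7 [0.51661374 0.05237495 0.15811818] 0.05331811063370318
```

{"fn": "arm_command", "kwargs": {"targets": [[0.15, 0, 0, 0, 0, 0, 0], [-0.1, 0, 0, 0, 0, 0, 0], [-0.15, 0, 0, 0, 0, 0, 0], [0.1, 0, 0, 0, 0, 0, 0], [0.15, 0, 0, 0, 0, 0, 0], [-0.1, 0, 0, 0, 0, 0, 0], [-0.15, 0, 0, 0, 0, 0, 0], [0, 0, 0, 0, 0, 0, 0]]}}

```text
clock: 12.55
tool_pos: [0.521, 0.0527, 0.1593]
tool_rot: [-180.0, 0.2, -170.6]
wrist_force: [-1.1, -0.3, -3.6]
opening: 0.0535
```

```bash
python3 samp.py 16
```

```text
Fx [ 1.17 -1.06 -0.25 -0.68 -0.27  0.32 -0.89  0.13 -1.11  0.19  0.32 -0.41
  0.84  0.3   0.08 -0.63] sd(2nd on) 0.561
Fy [-0.15  0.17 -0.01 -0.09 -0.53 -0.58  0.31  0.14  0.22  0.22 -0.34 -0.55
  0.38 -0.19 -1.1  -0.56] sd(2nd on) 0.415
Fz [3.6  4.12 4.42 3.84 2.49 3.14 2.5  4.83 4.51 2.78 3.77 4.48 3.46 3.6
 2.7  3.49] sd(2nd on) 0.746
Tx [-0.03 -0.07 -0.02 -0.06  0.01 -0.01  0.    0.02  0.    0.01  0.02  0.03
  0.    0.08  0.02  0.03] sd(2nd on) 0.034
Ty [ 0.1  -0.1   0.01 -0.    0.04  0.05  0.    0.03 -0.03  0.01  0.04 -0.05
 -0.01  0.03  0.    0.04] sd(2nd on) 0.039
Tz [-0.01  0.03 -0.05  0.02 -0.01 -0.    0.02  0.   -0.04  0.   -0.07 -0.01
  0.01  0.03 -0.02 -0.02] sd(2nd on) 0.028
dt 0.049999999999998934 clock 13.3 [0.51720989 0.05241082 0.15927817] 0.05336382462085726
```

```bash
cat > fit.py <<'E'
import numpy as np
def fit(x,t):
    r=[]
    for f in (3,3.5,4,4.5,5):
        e=np.exp(-t/0.4)
        A=np.c_[np.ones_like(t),e*np.cos(2*np.pi*f*t),e*np.sin(2*np.pi*f*t)]
        c,*_=np.linalg.lstsq(A,x,rcond=None); r.append(np.hypot(c[1],c[2]))
    return np.round(r,3)
E
cat >> samp.py <<'E'
from fit import fit
print("amp Fx",fit(F[1:,0],t[1:]),"Ty",fit(F[1:,4],t[1:]),"Fy",fit(F[1:,1],t[1:]))
E
python3 - <<'E'
from fit import *
x=np.array([ 1.17,-1.06,-0.25,-0.68,-0.27,0.32,-0.89,0.13,-1.11,0.19,0.32,-0.41,0.84,0.3,0.08,-0.63]);t=np.arange(16)*.05
print(fit(x[1:],t[1:]))
y=np.array([ 0.1,-0.1,0.01,-0.,0.04,0.05,0.,0.03,-0.03,0.01,0.04,-0.05,-0.01,0.03,0.,0.04]);print(fit(y[1:],t[1:]))
E
```

```text
[0.658 0.507 0.406 0.374 0.033]
[0.061 0.065 0.06  0.038 0.031]
```

{"fn": "arm_command", "kwargs": {"targets": [[0.15, 0, 0, 0, 0, 0, 0], [-0.1, 0, 0, 0, 0, 0, 0], [0.15, 0, 0, 0, 0, 0, 0], [-0.1, 0, 0, 0, 0, 0, 0], [-0.15, 0, 0, 0, 0, 0, 0], [0.1, 0, 0, 0, 0, 0, 0], [-0.15, 0, 0, 0, 0, 0, 0], [0.1, 0, 0, 0, 0, 0, 0]]}}

```text
clock: 14.15
tool_pos: [0.5074, 0.0495, 0.1559]
tool_rot: [-180.0, 0.2, -170.7]
wrist_force: [2.6, -0.2, 0.1]
opening: 0.0534
```

```bash
python3 samp.py 16
```

```text
Fx [-2.59  3.08 -0.58 -1.41 -0.55 -0.69 -0.45 -0.39  0.09  0.64 -0.24 -0.27
 -0.17 -0.05 -0.4   0.11] sd(2nd on) 0.953
Fy [-0.58  1.52  0.31  0.29 -0.13 -0.85 -0.11 -0.1  -0.03  0.85  0.44 -0.84
 -0.15  0.47 -0.23  1.15] sd(2nd on) 0.636
Fz [-0.12  5.09  3.89  3.88  2.91  3.31  3.79  3.01  3.47  3.98  3.71  4.02
  2.54  4.89  4.17  3.16] sd(2nd on) 0.671
Tx [ 0.06 -0.11 -0.03  0.05  0.01  0.04  0.02  0.02 -0.04  0.02 -0.06  0.01
 -0.07 -0.03  0.02 -0.02] sd(2nd on) 0.045
Ty [-0.12  0.13 -0.02 -0.04  0.   -0.03 -0.05 -0.04  0.   -0.05 -0.08  0.
 -0.01  0.03  0.    0.02] sd(2nd on) 0.047
Tz [ 0.03 -0.01 -0.   -0.03  0.03  0.    0.01  0.08 -0.03 -0.03  0.02  0.02
  0.01  0.01  0.02  0.03] sd(2nd on) 0.028
dt 0.049999999999998934 clock 14.9 [0.49752087 0.04914956 0.15937329] 0.05316015273514683
amp Fx [1.909 1.666 1.671 1.837 1.967] Ty [0.073 0.068 0.051 0.054 0.078] Fy [1.213 0.87  0.382 0.542 0.591]
```

Left meter: no lasting swing, so it's probably sound. I'll put it back.

{"fn": "arm_command", "kwargs": {"targets": [[-0.1, 0, 0, 0, 0, 0, 0], [-0.1, 0, 0, 0, 0, 0, 0], [-0.1, 0, 0.15, 0, 0, 0, 0], [-0.1, 0, 0.3, 0, 0, 0, 0], [-0.1, 0, 0.45, 0, 0, 0, 0], [-0.1, 0, 0.53, 0, 0, 0, 0], [-0.1, 0, 0.56, 0, 0, 0, 0], [-0.1, 0, 0.56, 0, 0, 0, 0]]}}

```text
clock: 15.75
tool_pos: [0.5168, 0.0524, 0.047]
tool_rot: [180.0, -0.1, -170.6]
wrist_force: [0.1, 0.0, -3.9]
opening: 0.0533
```

{"fn": "arm_command", "kwargs": {"targets": [[0, 0, 0.02, 0, 0, 0, 0], [0, 0, 0.05, 0, 0, 0, 0], [0, 0, 0.08, 0, 0, 0, 0], [0, 0, 0.09, 0, 0, 0, 0], [0, 0, 0.09, 0, 0, 0, 0], [0, 0, 0.09, 0, 0, 0, 0], [0, 0, 0.09, 0, 0, 0, 0], [0, 0, 0.09, 0, 0, 0, 0]]}}

```text
clock: 16.55
tool_pos: [0.5174, 0.0525, 0.0309]
tool_rot: [180.0, 0.0, -170.7]
wrist_force: [-10.6, -0.8, 24.0]
opening: 0.0533
```

{"fn": "arm_command", "kwargs": {"targets": [[0, 0, 0, 0, 0, 0, 0.3], [0, 0, 0, 0, 0, 0, 1], [0, 0, 0, 0, 0, 0, 1], [0, 0, 0, 0, 0, 0, 1], [0, 0, -0.1, 0, 0, 0, 1], [0, 0, -0.3, 0, 0, 0, 1], [0, 0, -0.5, 0, 0, 0, 1], [0, 0, -0.7, 0, 0, 0, 1]]}}

```text
clock: 17.35
tool_pos: [0.5169, 0.0524, 0.1707]
tool_rot: [180.0, -0.0, -170.7]
wrist_force: [-0.3, 0.3, 0.1]
opening: 0.0854
```

```bash
python3 -c "
from h import *
st=monitor.get_state(); print(st['tool_pos'],st['tool_rot'])
im=imaging.get_image('wrist')[:,:,::-1]
cv2.imwrite('pics/w4.png',im)
a=im[105:260,20:310]
cv2.imwrite('pics/w4z.png',cv2.resize(a,None,fx=2.7,fy=2.7,interpolation=cv2.INTER_CUBIC))
c=np.array([.5375,-.058,0]);Rz=Ro.from_euler('z',9.4,degrees=True)
for y in (110,0):
  for dx in(-45,45):
    for dy in(-27,27): print(y,dx,dy,proj('wrist',c+Rz.apply([dx/1e3,(y+dy)/1e3,.051]),st).round(1))
"
```

```text
[0.51693487 0.05236412 0.17065041] [ 1.79996914e+02 -2.30743992e-02 -1.70650655e+02]
110 -45 -27 [219.  145.4]
110 -45 27 [280.  145.3]
110 45 -27 [222.  238.3]
110 45 27 [277.6 238.3]
0 -45 -27 [107.  149.4]
0 -45 27 [158.7 146.9]
0 45 -27 [118.3 235.7]
0 45 27 [166.6 237.4]
```

View pics/w4z.png

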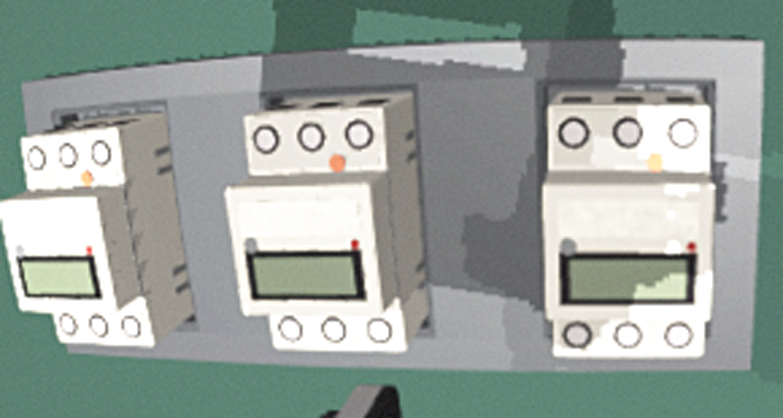

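{"fn": "arm_command", "kwargs": {"targets": [[0, -0.25, 0, 0, 0, 0, 1], [0, -0.48, 0, 0, 0, 0, 1], [0, -0.55, 0, 0, 0, 0, 1], [0, -0.55, 0.1, 0, 0, 0, 1], [0, -0.55, 0.3, 0, 0, 0, 1], [0, -0.55, 0.5, 0, 0, 0, 1], [0, -0.55, 0.65, 0, 0, 0, 1], [0, -0.55, 0.7, 0, 0, 0, 1]]}}

```text
clock: 18.2
tool_pos: [0.5333, -0.0556, 0.0263]
tool_rot: [179.9, -0.3, -170.6]
wrist_force: [0.3, 0.3, 0.2]
opening: 0.0853
```

{"fn": "arm_command", "kwargs": {"targets": [[0, 0, 0, 0, 0, 0, 0.6], [0, 0, 0, 0, 0, 0, 0], [0, 0, 0, 0, 0, 0, 0], [0, 0, 0, 0, 0, 0, 0], [0, 0, 0, 0, 0, 0, 0], [0, 0, 0, 0, 0, 0, 0], [0, 0, 0, 0, 0, 0, 0], [0, 0, 0, 0, 0, 0, 0]]}}

```text
clock: 19.0
tool_pos: [0.5361, -0.0563, 0.0309]
tool_rot: [-180.0, 0.2, -170.7]
wrist_force: [-1.2, 0.8, 8.8]
opening: 0.053
```

{"fn": "arm_command", "kwargs": {"targets": [[0, 0, -0.05, 0, 0, 0, 0], [0, 0, -0.15, 0, 0, 0, 0], [0, 0, -0.3, 0, 0, 0, 0], [0, 0, -0.45, 0, 0, 0, 0], [0, 0, -0.6, 0, 0, 0, 0], [0, 0, -0.65, 0, 0, 0, 0], [0, 0, -0.65, 0, 0, 0, 0], [0, 0, -0.65, 0, 0, 0, 0]]}}

```text
clock: 19.8
tool_pos: [0.5343, -0.056, 0.1582]
tool_rot: [180.0, -0.1, -170.7]
wrist_force: [0.3, -0.3, -4.7]
opening: 0.0538
```

```bash
python3 samp.py 5
```

```text
Fx [-0.21  0.25  0.23 -1.31 -0.21] sd(2nd on) 0.634
Fy [-0.33 -0.16  0.14  0.67 -0.78] sd(2nd on) 0.524
Fz [4.69 4.25 3.35 3.71 2.96] sd(2nd on) 0.477
Tx [-0.02  0.   -0.02 -0.03  0.01] sd(2nd on) 0.017
Ty [-0.01  0.06 -0.   -0.04  0.02] sd(2nd on) 0.037
Tz [-0.   -0.01 -0.    0.01 -0.04] sd(2nd on) 0.020
dt 0.05000000000000071 clock 20.0 [ 0.53447552 -0.0560408   0.15806263] 0.05334647528493066
amp Fx [1.04  0.91  0.872 0.91  1.015] Ty [0.113 0.09  0.077 0.069 0.066] Fy [1.587 1.248 1.029 0.878 0.769]
```

{"fn": "arm_command", "kwargs": {"targets": [[0.15, 0, 0, 0, 0, 0, 0], [-0.1, 0, 0, 0, 0, 0, 0], [-0.15, 0, 0, 0, 0, 0, 0], [0.1, 0, 0, 0, 0, 0, 0], [0.15, 0, 0, 0, 0, 0, 0], [-0.1, 0, 0, 0, 0, 0, 0], [-0.15, 0, 0, 0, 0, 0, 0], [0, 0, 0, 0, 0, 0, 0]]}}

```text
clock: 20.85
tool_pos: [0.5385, -0.056, 0.1592]
tool_rot: [-179.9, 0.2, -170.6]
wrist_force: [-0.3, -0.5, -3.3]
opening: 0.0532
```

```bash
python3 samp.py 16
```

```text
Fx [ 0.42 -0.29 -0.81 -0.05  0.4  -1.    0.5  -0.18 -0.11 -1.11  0.69 -0.64
 -0.45  0.49  0.38 -1.3 ] sd(2nd on) 0.621
Fy [-0.43 -1.   -0.05 -0.53  0.98 -0.1  -0.15  0.06  0.1   0.25  0.25  0.55
 -0.1  -0.68  0.06 -0.88] sd(2nd on) 0.507
Fz [3.27 4.44 4.42 2.92 4.26 3.46 2.77 3.75 4.4  3.47 3.42 3.32 3.77 3.59
 3.73 3.09] sd(2nd on) 0.520
Tx [-0.03  0.05 -0.   -0.01  0.01  0.08 -0.   -0.   -0.04 -0.01 -0.04 -0.03
  0.02  0.02 -0.02 -0.  ] sd(2nd on) 0.031
Ty [ 0.05 -0.1  -0.05 -0.03 -0.02 -0.   -0.03 -0.02  0.02  0.01 -0.02 -0.06
  0.02 -0.04 -0.04 -0.01] sd(2nd on) 0.031
Tz [-0.04  0.   -0.01 -0.04 -0.06  0.01  0.04 -0.02 -0.03 -0.01 -0.01 -0.01
 -0.04 -0.   -0.    0.04] sd(2nd on) 0.026
dt 0.04999999999999716 clock 21.6 [ 0.53508971 -0.05611659  0.15928245] 0.053549022650503535
amp Fx [0.397 0.137 0.248 0.322 0.261] Ty [0.038 0.047 0.054 0.056 0.044] Fy [0.797 0.746 0.625 0.567 0.517]
```

{"fn": "arm_command", "kwargs": {"targets": [[0.15, 0, 0, 0, 0, 0, 0], [-0.1, 0, 0, 0, 0, 0, 0], [0.15, 0, 0, 0, 0, 0, 0], [-0.1, 0, 0, 0, 0, 0, 0], [-0.15, 0, 0, 0, 0, 0, 0], [0.1, 0, 0, 0, 0, 0, 0], [-0.15, 0, 0, 0, 0, 0, 0], [0.1, 0, 0, 0, 0, 0, 0]]}}

```text
clock: 22.45
tool_pos: [0.5248, -0.0601, 0.1561]
tool_rot: [-179.9, 0.3, -170.6]
wrist_force: [2.7, -2.2, -1.3]
opening: 0.0534
```

```bash
python3 samp.py 16
```

```text
Fx [-2.31  2.4   0.26  0.42  0.61 -0.49 -0.8  -0.1  -0.58 -0.01  0.49 -0.38
 -0.19 -0.06  0.65 -0.89] sd(2nd on) 0.780
Fy [-2.6  -0.22  0.18  0.02 -0.01  0.19 -0.08 -1.07 -0.04  0.77 -0.08  0.29
 -0.3   0.12 -0.02 -0.6 ] sd(2nd on) 0.398
Fz [1.32 4.63 3.28 3.12 1.69 3.65 3.93 3.77 4.52 3.5  3.57 3.72 4.13 4.25
 3.59 3.49] sd(2nd on) 0.670
Tx [ 0.1   0.06 -0.02  0.01  0.04 -0.08 -0.03  0.05  0.03 -0.02  0.   -0.01
 -0.06  0.01  0.02  0.05] sd(2nd on) 0.038
Ty [-0.08  0.08  0.03 -0.02 -0.02 -0.01 -0.   -0.07 -0.05 -0.03  0.05  0.01
 -0.02 -0.   -0.01 -0.03] sd(2nd on) 0.036
Tz [ 0.03 -0.03  0.02 -0.01 -0.04  0.   -0.05  0.03  0.02  0.01 -0.02 -0.02
  0.03 -0.02  0.01 -0.02] sd(2nd on) 0.024
dt 0.05000000000000071 clock 23.2 [ 0.51538326 -0.05938748  0.15937136] 0.05312418473426588
amp Fx [1.081 0.805 0.587 0.87  0.925] Ty [0.032 0.039 0.062 0.073 0.072] Fy [0.537 0.384 0.375 0.384 0.362]
```

{"fn": "arm_command", "kwargs": {"targets": [[0.12, 0, 0, 0, 0, 0, 0], [-0.1, 0, 0, 0, 0, 0, 0], [0.04, 0, 0, 0, 0, 0, 0], [0.04, 0, 0, 0, 0, 0, 0], [-0.1, 0, 0, 0, 0, 0, 0], [0.12, 0, 0, 0, 0, 0, 0], [-0.1, 0, 0, 0, 0, 0, 0], [-0.1, 0, 0, 0, 0, 0, 0]]}}

```text
clock: 24.05
tool_pos: [0.5355, -0.0555, 0.1584]
tool_rot: [180.0, -0.0, -170.7]
wrist_force: [1.4, -1.0, -2.2]
opening: 0.0531
```

```bash
python3 samp.py 14
```

```text
Fx [-1.22 -0.   -0.67  0.55 -0.42  0.09 -0.15  0.16  0.31  0.3  -0.33  0.04
 -0.11  0.24] sd(2nd on) 0.322
Fy [-1.25 -0.9  -0.75  0.8   1.25 -0.16 -0.65  0.55 -0.53  0.54 -0.42  0.25
  0.26  0.08] sd(2nd on) 0.633
Fz [2.24 2.79 4.06 3.52 3.46 3.73 3.55 3.16 3.48 3.14 3.28 3.08 3.36 3.42] sd(2nd on) 0.305
Tx [ 0.02  0.07 -0.01  0.05 -0.   -0.02 -0.01 -0.01 -0.02  0.01  0.04  0.01
 -0.   -0.03] sd(2nd on) 0.028
Ty [-0.1  -0.01 -0.03 -0.05 -0.01  0.01 -0.02 -0.   -0.   -0.02 -0.05 -0.02
 -0.05  0.01] sd(2nd on) 0.021
Tz [-0.05 -0.01 -0.03 -0.02 -0.01 -0.06 -0.01 -0.01  0.03  0.02 -0.03  0.04
  0.04  0.02] sd(2nd on) 0.029
dt 0.05000000000000071 clock 24.7 [ 0.53501346 -0.05619767  0.15933635] 0.05351213548105074
amp Fx [0.083 0.145 0.283 0.382 0.386] Ty [0.033 0.019 0.013 0.024 0.026] Fy [1.114 1.131 1.226 1.344 1.406]
```

The middle meter seems sound too, so it goes back.

{"fn": "arm_command", "kwargs": {"targets": [[0, 0, 0.1, 0, 0, 0, 0], [0, 0, 0.25, 0, 0, 0, 0], [0, 0, 0.4, 0, 0, 0, 0], [0, 0, 0.52, 0, 0, 0, 0], [0, 0, 0.56, 0, 0, 0, 0], [0, 0, 0.57, 0, 0, 0, 0], [0, 0, 0.59, 0, 0, 0, 0], [0, 0, 0.61, 0, 0, 0, 0]]}}

```text
clock: 25.55
tool_pos: [0.5358, -0.0563, 0.0382]
tool_rot: [-180.0, 0.1, -170.6]
wrist_force: [-0.2, -0.4, -3.4]
opening: 0.0536
```

{"fn": "arm_command", "kwargs": {"targets": [[0, 0, 0.02, 0, 0, 0, 0], [0, 0, 0.035, 0, 0, 0, 0], [0, 0, 0.04, 0, 0, 0, 0], [0, 0, 0.04, 0, 0, 0, 0], [0, 0, 0.04, 0, 0, 0, 0], [0, 0, 0.04, 0, 0, 0, 0], [0, 0, 0.04, 0, 0, 0, 0], [0, 0, 0.04, 0, 0, 0, 0]]}}

```text
clock: 26.35
tool_pos: [0.5352, -0.0562, 0.0309]
tool_rot: [-180.0, 0.0, -170.6]
wrist_force: [-9.5, 0.9, 19.0]
opening: 0.0534
```

{"fn": "arm_command", "kwargs": {"targets": [[0, 0, 0, 0, 0, 0, 0.3], [0, 0, 0, 0, 0, 0, 1], [0, 0, 0, 0, 0, 0, 1], [0, 0, 0, 0, 0, 0, 1], [0, 0, -0.1, 0, 0, 0, 1], [0, 0, -0.3, 0, 0, 0, 1], [0, 0, -0.5, 0, 0, 0, 1], [0, 0, -0.7, 0, 0, 0, 1]]}}

```text
clock: 27.15
tool_pos: [0.5348, -0.0561, 0.1707]
tool_rot: [180.0, -0.0, -170.7]
wrist_force: [-0.2, -0.0, -0.0]
opening: 0.0858
```

```bash
python3 -c "
from h import *
st=monitor.get_state(); print(st['tool_pos'],st['tool_rot'])
im=imaging.get_image('wrist')[:,:,::-1]
cv2.imwrite('pics/w5.png',im)
c=np.array([.5363,-.056,0]);Rz=Ro.from_euler('z',9.4,degrees=True)
for y in (0,-110):
  for dx in(-45,45):
    for dy in(-27,27): print(y,dx,dy,proj('wrist',c+Rz.apply([dx/1e3,(y+dy)/1e3,.051]),st).round(1))
"
```

```text
[ 0.53482874 -0.0561198   0.17071577] [ 1.79992427e+02 -1.47036096e-02 -1.70652052e+02]
0 -45 -27 [221.4 144.4]
0 -45 27 [282.3 144.4]
0 45 -27 [224.2 237.6]
0 45 27 [279.7 237.5]
-110 -45 -27 [108.8 148.5]
-110 -45 27 [160.8 145.9]
-110 45 -27 [120.  235.1]
-110 45 27 [168.6 236.7]
```

View pics/w5.png

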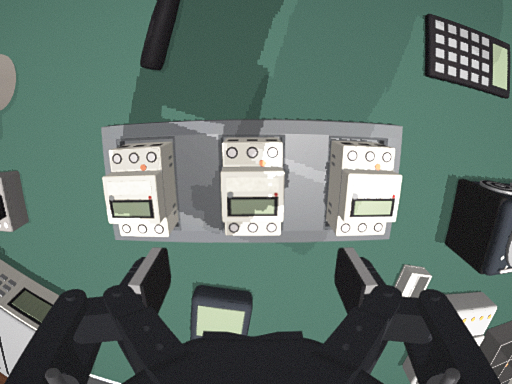

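Both replaced meters are seated (middle at (253,188), left at (365,190)). The right meter at (140,190) matches the prediction, so I move 110 mm on.

{"fn": "arm_command", "kwargs": {"targets": [[0, -0.25, 0, 0, 0, 0, 1], [0, -0.48, 0, 0, 0, 0, 1], [0, -0.55, 0, 0, 0, 0, 1], [0, -0.55, 0.1, 0, 0, 0, 1], [0, -0.55, 0.3, 0, 0, 0, 1], [0, -0.55, 0.5, 0, 0, 0, 1], [0, -0.55, 0.65, 0, 0, 0, 1], [0, -0.55, 0.7, 0, 0, 0, 1]]}}

```text
clock: 28.0
tool_pos: [0.5512, -0.1638, 0.0262]
tool_rot: [179.9, -0.2, -170.6]
wrist_force: [-0.3, 0.4, -0.5]
opening: 0.0853
```

{"fn": "arm_command", "kwargs": {"targets": [[0, 0, 0, 0, 0, 0, 0.6], [0, 0, 0, 0, 0, 0, 0], [0, 0, 0, 0, 0, 0, 0], [0, 0, 0, 0, 0, 0, 0], [0, 0, 0, 0, 0, 0, 0], [0, 0, 0, 0, 0, 0, 0], [0, 0, 0, 0, 0, 0, 0], [0, 0, 0, 0, 0, 0, 0]]}}

```text
clock: 28.8
tool_pos: [0.554, -0.165, 0.0311]
tool_rot: [-179.9, 0.1, -170.7]
wrist_force: [-0.3, 0.2, 6.8]
opening: 0.0535
```

{"fn": "arm_command", "kwargs": {"targets": [[0, 0, -0.05, 0, 0, 0, 0], [0, 0, -0.15, 0, 0, 0, 0], [0, 0, -0.3, 0, 0, 0, 0], [0, 0, -0.45, 0, 0, 0, 0], [0, 0, -0.6, 0, 0, 0, 0], [0, 0, -0.65, 0, 0, 0, 0], [0, 0, -0.65, 0, 0, 0, 0], [0, 0, -0.65, 0, 0, 0, 0]]}}

```text
clock: 29.6
tool_pos: [0.5522, -0.1644, 0.1581]
tool_rot: [179.9, -0.1, -170.7]
wrist_force: [0.0, 0.2, -4.5]
opening: 0.053
```

```bash
python3 samp.py 5
```

```text
Fx [-0.09  0.22  0.01 -0.29  0.12] sd(2nd on) 0.192
Fy [ 0.19  0.27  0.16 -0.32  0.81] sd(2nd on) 0.400
Fz [4.55 4.16 4.2  3.32 4.9 ] sd(2nd on) 0.560
Tx [-0.01 -0.03  0.01 -0.01  0.04] sd(2nd on) 0.024
Ty [ 0.    0.07 -0.   -0.01 -0.03] sd(2nd on) 0.040
Tz [-0.06 -0.   -0.04  0.04 -0.01] sd(2nd on) 0.029
dt 0.04999999999999716 clock 29.8 [ 0.55237336 -0.16449402  0.15799765] 0.05306305116977115
amp Fx [0.541 0.432 0.367 0.332 0.322] Ty [0.076 0.068 0.064 0.062 0.061] Fy [1.116 0.877 0.721 0.611 0.53 ]
```

{"fn": "arm_command", "kwargs": {"targets": [[0.15, 0, 0, 0, 0, 0, 0], [-0.1, 0, 0, 0, 0, 0, 0], [-0.15, 0, 0, 0, 0, 0, 0], [0.1, 0, 0, 0, 0, 0, 0], [0.15, 0, 0, 0, 0, 0, 0], [-0.1, 0, 0, 0, 0, 0, 0], [-0.15, 0, 0, 0, 0, 0, 0], [0, 0, 0, 0, 0, 0, 0]]}}

```text
clock: 30.65
tool_pos: [0.5561, -0.1643, 0.1589]
tool_rot: [-179.9, 0.1, -170.5]
wrist_force: [-1.2, -0.4, -3.0]
opening: 0.0532
```

```bash
python3 samp.py 16
```

```text
Fx [ 1.22 -0.66  1.1   0.69 -1.32 -1.23  0.65  1.07 -0.13 -0.49 -0.76  1.69
  0.74 -0.63  0.32  0.44] sd(2nd on) 0.884
Fy [-0.22 -2.14  0.4  -0.5  -1.09  0.67  0.89  0.05  0.76 -0.66 -0.19  0.07
 -0.12 -0.03 -0.21 -0.54] sd(2nd on) 0.746
Fz [2.99 4.55 3.62 3.75 4.12 4.56 3.59 3.7  5.17 4.97 4.58 3.41 4.08 4.51
 3.88 3.37] sd(2nd on) 0.550
Tx [-0.05  0.03  0.02  0.05  0.04 -0.01 -0.01  0.07  0.02 -0.02  0.01  0.
  0.06  0.   -0.02  0.01] sd(2nd on) 0.028
Ty [ 0.08 -0.01  0.08 -0.02 -0.18 -0.06  0.1   0.17 -0.06 -0.17 -0.1   0.16
  0.13 -0.08 -0.12  0.04] sd(2nd on) 0.111
Tz [-0.05  0.04 -0.03  0.03  0.    0.01 -0.01  0.01  0.05 -0.02  0.04 -0.01
 -0.   -0.01  0.   -0.01] sd(2nd on) 0.024
dt 0.05000000000000071 clock 31.4 [ 0.55303816 -0.16467341  0.15930943] 0.053079590575815794
amp Fx [0.508 1.059 1.924 2.397 1.881] Ty [0.128 0.176 0.245 0.27  0.155] Fy [0.796 0.231 0.507 0.855 1.008]
```

{"fn": "arm_command", "kwargs": {"targets": [[0.15, 0, 0, 0, 0, 0, 0], [-0.1, 0, 0, 0, 0, 0, 0], [0.15, 0, 0, 0, 0, 0, 0], [-0.1, 0, 0, 0, 0, 0, 0], [-0.15, 0, 0, 0, 0, 0, 0], [0.1, 0, 0, 0, 0, 0, 0], [-0.15, 0, 0, 0, 0, 0, 0], [0.1, 0, 0, 0, 0, 0, 0]]}}

```text
clock: 32.25
tool_pos: [0.5419, -0.1688, 0.1563]
tool_rot: [-179.9, 0.3, -170.5]
wrist_force: [0.6, -2.1, -1.3]
opening: 0.0532
```

```bash
python3 samp.py 16
```

```text
Fx [-0.23 11.    0.44 -1.76 -0.34 -0.92  0.46 -0.61 -0.81 -0.87  1.33  0.27
  0.59 -0.98 -0.85  0.91] sd(2nd on) 2.918
Fy [-2.15 -1.54  0.44 -0.13 -0.84  0.31 -0.16  0.36  0.23 -0.02  0.92 -0.07
  0.28 -0.43 -0.57  0.25] sd(2nd on) 0.581
Fz [1.28 4.17 4.98 3.79 3.1  4.42 3.57 4.27 3.67 3.97 3.61 4.41 4.8  4.96
 4.31 3.38] sd(2nd on) 0.554
Tx [ 0.14  0.07 -0.07  0.04  0.07 -0.01 -0.1   0.    0.01  0.03 -0.05  0.03
  0.01  0.02  0.04 -0.03] sd(2nd on) 0.048
Ty [-0.06  1.3   0.02 -0.16 -0.14  0.09  0.12 -0.03 -0.13 -0.07  0.12  0.07
 -0.01 -0.16 -0.04  0.14] sd(2nd on) 0.343
Tz [ 0.02  0.01  0.02  0.02  0.01 -0.03 -0.04 -0.01 -0.02  0.04 -0.04 -0.01
  0.05 -0.02  0.    0.01] sd(2nd on) 0.027
dt 0.04999999999999716 clock 33.0 [ 0.53328898 -0.16789241  0.1593604 ] 0.05324648008642039
amp Fx [5.087 5.572 6.152 5.792 5.105] Ty [0.602 0.682 0.779 0.746 0.633] Fy [0.489 0.446 0.415 0.784 0.888]
```

The right meter rattles: the wrist moment shows a sustained 4 Hz swing of about 0.15 N·m and an 11 N knock, and the other two showed neither. I'll carry it beyond the far edge.

{"fn": "arm_command", "kwargs": {"targets": [[0, 0, -0.1, 0, 0, 0, 0], [0, 0, -0.25, 0, 0, 0, 0], [-0.1, 0.03, -0.32, 0, 0, 0, 0], [-0.22, 0.07, -0.32, 0, 0, 0, 0], [-0.35, 0.12, -0.32, 0, 0, 0, 0], [-0.48, 0.17, -0.32, 0, 0, 0, 0], [-0.6, 0.21, -0.32, 0, 0, 0, 0], [-0.7, 0.24, -0.32, 0, 0, 0, 0]]}}

```text
clock: 33.85
tool_pos: [0.6644, -0.0969, 0.223]
tool_rot: [180.0, -0.0, -170.6]
wrist_force: [0.2, -0.9, -4.4]
opening: 0.0532
```

{"fn": "arm_command", "kwargs": {"targets": [[-0.06, 0.01, 0, 0, 0, 0, 0], [-0.09, 0.01, 0, 0, 0, 0, 0], [-0.1, 0.01, 0, 0, 0, 0, 0], [-0.1, 0.01, 0, 0, 0, 0, 0], [-0.1, 0.01, 0, 0, 0, 0, 0], [-0.1, 0.01, 0, 0, 0, 0, 0], [-0.1, 0.01, 0, 0, 0, 0, 0], [-0.1, 0.01, 0, 0, 0, 0, 0]]}}

```text
clock: 34.65
tool_pos: [0.6828, -0.0927, 0.2234]
tool_rot: [-180.0, 0.0, -170.7]
wrist_force: [-0.3, -0.1, -4.8]
opening: 0.0526
```

{"fn": "arm_command", "kwargs": {"targets": [[0, 0, 0, 0, 0, 0, 0], [0, 0, 0, 0, 0, 0, 0], [0, 0, 0, 0, 0, 0, 0], [0, 0, 0, 0, 0, 0, 0], [0, 0, 0, 0, 0, 0, 0], [0, 0, 0, 0, 0, 0, 0], [0, 0, 0, 0, 0, 0, 0], [0, 0, 0, 0, 0, 0, 0]]}}

```text
clock: 35.45
tool_pos: [0.6829, -0.0926, 0.2233]
tool_rot: [180.0, 0.0, -170.7]
wrist_force: [0.2, 0.1, -3.7]
opening: 0.0533
```

```bash
python3 -c "
from h import *
st=monitor.get_state(); p=st['tool_pos'];print(p,st['tool_rot'],st['opening'],st['wrist_force'])
c=np.array([.5363,-.056]);a=np.radians(9.4);print('tray x',(p[:2]-c)@[np.cos(a),np.sin(a)],'underside z',p[2]-.025)
for n in ['side','wrist','top']: cv2.imwrite('pics/f_%s.png'%n,imaging.get_image(n)[:,:,::-1])
"
```

```text
[ 0.68294423 -0.0926046   0.22329236] [ 1.79999080e+02  2.31976069e-03 -1.70650610e+02] 0.05326184468174667 [ 0.20238797  0.0937965  -3.74696484]
tray x 0.13869663745591468 underside z 0.19829235773433015
```

View pics/f_side.png

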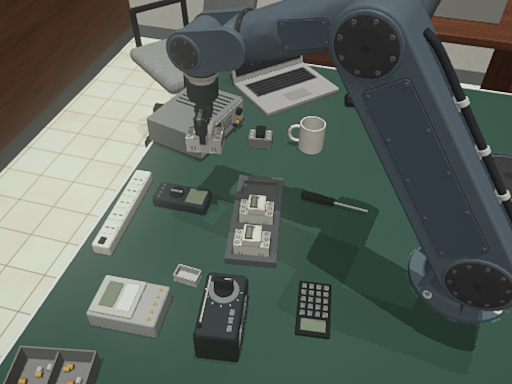

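View pics/f_wrist.png

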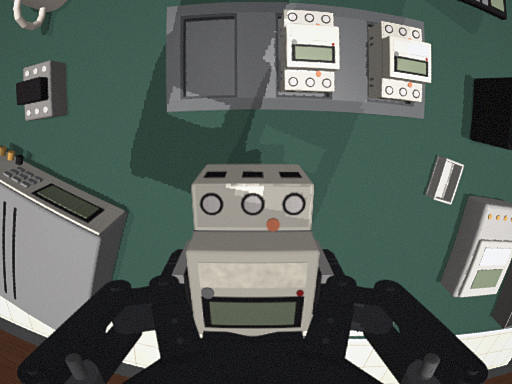

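View pics/f_top.png

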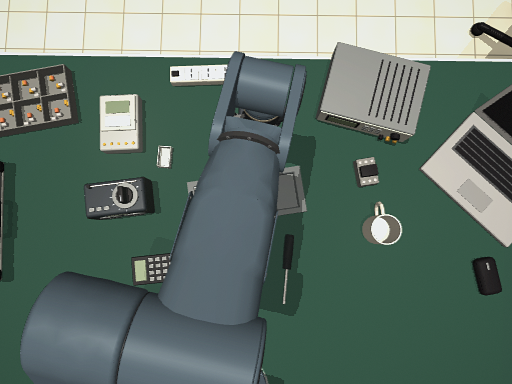

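The pictures show the right meter held level beyond the tray (side view (205,140)). The other two are seated flat at (255,208) and (252,238). The bystanders are where they started, and the knob mark points to the front.

```bash
python3 -c "
from station import ctrl
print(ctrl.hand_in())"
```

```text
the job is handed in; nothing more can be done
None
```

The rattling meter is the right-hand one. I handed the job in at about 35.6 s with the arm still holding it out beyond the tray.

- **Knob:** I turned it anticlockwise until the wrist moment rose to 2 N·m against the stop. The white line then pointed at the front mark.
- **Shaking:** The left and middle meters were lifted about 13 cm and shaken, and showed only sensor noise. The noise was about 0.5 N, so single force traces from those two were not clear-cut. The right meter showed a sustained 4 Hz swing of about 0.15 N·m and an 11 N knock, against about 0.04 N·m for the other two.
- **Putting back:** The left and middle meters went back into their recesses at the height they were picked from. Seating them pressed with up to 24 N.
- **Last checks:** The right meter was level and still, its centre about 139 mm beyond the tray's centre and its underside about 198 mm up by calculation. The other two looked flat in their recesses and no bystander appeared to have moved. None of these checks failed or disagreed.

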